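Pack the leaning gel casting box snug with spacer plates

ROBOT

A 6-joint arm with a two-finger parallel gripper is mounted at the origin on the work surface. World frame = base frame: x ahead of the robot, y to its left, z up, the work surface at z = 0. Lengths are in m, angles in rad, forces in N, time in s.
With the tool pointing down it reaches from about 0.35 to 0.85 m from the base axis. Payload 8.1 kg.
Tool frame: the origin (TCP) lies midway between the tips of the shut fingers; the grasp point (between the pads) lies manip.hold_point_z behind it (manip.hold_point_z is the distance from the TCP to the grasp point, in m); z points along the fingers, y is the line along which they close (so a half turn about z gives the same grasp; the last joint's range is limited). The gripper opens to 85 mm and grips with 20 to 120 N. Pads are 22 mm wide; open, the fingers measure 114 mm over their backs; the gripper's body (76 mm by 85 mm) begins 54 mm behind the grasp point. The pads swing forward as they close: fully open they stand 13 mm farther back than shut.
Start: joints at [-1.392, 0.13, 1.488, -0, 1.523, -0.085], TCP at [0.156, -0.579, 0.231] pointing down, gripper open.
Joint ranges: [-2.96, 2.96], [-0.89, 2.26], [0.02, 2.5], [-1.34, 4.48], [0, 2.73], [-2.66, 2.66]. Speed limits (rad/s): [2.39, 2.39, 2.79, 3.14, 3.14, 3.14].

INTERFACE

Orientations are given as a rotation vector (axis times angle).
In Python, from rig import manip gives the robot as it stands. The module is installed in compiled form; this text tells all that it offers.
- The arm moves only by the shell command python3 -m creep 'ROWS' [OPENING] [FORCE]. ROWS is a JSON object of lists of equal length, an entry for each row: "slide": the shift along the tool's x, y, z in cm, a list of three; "rotation": the turn, a rotation vector about the tool's x, y, z in degrees, a list of three. In form: {"slide": [[tx, ty, tz], ...], "rotation": [[ax, ay, az], ...]}. A call has 1 to 5 rows; each row shifts and turns the commanded pose from where the row before left it, along the tool's axes as they then stand; what a row does not reach is not made up. A row lasts 1/12 s, in which the tool goes at most 41.7 mm and 7.16 degrees, less where a joint would pass 70% of its speed; a pose out of reach is approached as far as the arm can. A call with a gripper value outside its range is refused whole. OPENING is the opening, from 0 (shut) to 1 (fully open), set as the call begins (- or left out, the last holds). The fingers move at their own pace and stop on an object; FORCE is the grip in N (left out, the last holds). Time passes only in rows, so rows that do not move let the fingers close. It gives the time, the measured TCP pose, the force, the opening and the grip force at its end, in the units of the state.
- manip.get_state(): the state, without advancing time (a new reading comes with each control period).
- manip.get_image(name): name is "scene" or "top" or "wrist"; returns (picture, depth): 384x512x3 uint8, red, green, blue; 384x512 float32, m along the optical axis (not along the pixel's ray), 0 where there is no reading.
- manip.camera_info(name): a dict with "mtx" (3x3 intrinsics, pixels), "distortion" ([k1, k2, p1, p2, k3] as OpenCV has them; the pictures are not rectified), "xyz" and "rotation" of the camera in the world; the wrist camera has in their place "hand_eye" (4x4, takes a point from camera to tool coordinates, whose origin is the TCP and whose axes are the flange's). Camera axes: x right, y down, z forward; pixel columns grow to the right and rows downward; lengths in m; the calibration is good to about 2 mm. A picture is of the moment at which its call begins: read the wrist's pose just before it. camera_info takes no time and is no camera call.
- manip.hand_in(): hands the job in; it is judged then, once.
The state is a dict: "time": time; "qpos": joint angles; "qvel": joint speeds; "joint_efforts": joint torques, N m; "ee_pos": TCP position; "tcp_rot": TCP orientation; "contact_force": force on the tool from outside, world axes, zero at the start; "moment": the same for the moment, N m; "gripper_width": opening from 0.0 (shut) to 1.0 (fully open); "grasp_force": force on a finger pad.
Only numpy, scipy, OpenCV 4.12 (cv2) and the standard library are available. Lean on these libraries where they do the work, as an engineer would, in place of code of your own. Each camera call takes 0.05 s, during which the arm holds its last target. There are 200 camera calls.

TASK

Take grey spacer plates from the rack and slide them into the leaning white casting box, in order from the shortest tab to the longest, each fully down to the floor of the box, until the gap is filled and the stack feels snug, held by the sprung pad. Do not ram in a plate that will not go; leave a plate that is not needed standing in its rack slot and the other things on the bench where they are.

Things in the scene. Friction and masses are not known exactly. Their poses are not given: they have to be found in the camera images.
- box: Casting box: white open-topped plastic box on a grey foot plate (170 x 130 mm), leaning over 30 degrees so that its mouth looks up and to its own -x, which points roughly away from the robot. Origin: on the table, 10 mm to -x of the foot's middle; x, y level, z up. Fixed.
- bay: Inside of the box. Origin: middle of the inner edge of floor and low wall (on box -x), 32 mm above the table. z points up out of the mouth, 30 degrees from vertical, leaning to box -x; plates go in along -z. x crosses the gap from the low wall's inner face (x = 0) to the pad, rising 30 degrees; y level. Floor z = 0; inside width (y) 82 mm; walls end at z = 78 mm.
- bay_mouth (a point): Middle of the mouth, at x = 21, z = 78 mm in the bay, axes as the bay's. The mouth is open from bay x = 0 to 42 mm; beyond is a lip at z = 74 to 80 mm. Plates lie on the low wall by their weight: the first has its middle plane at bay x = 5 mm, the second at 15, the third at 25 mm. Plates stand with their x axis along bay x, either way round.
- bay_pad (a point): Fixed point on the floor at bay x = 20 mm, axes as the bay's, near the smooth sprung pad that closes the gap from the upper side, under the lip: face up to z = 42 mm, then a lead-in sloping 14 mm wider by z = 70 mm. Its stop is in one of two notches, not told and hard to see: the gap takes two or three plates. A plate too many strikes the pad's top and stays out.
- bay_feel (a point): Point over the mouth, at x = 20, z = 106 mm in the bay. How it feels: a loose plate goes down under 5 N and has 5 mm or more of free play to +x. The plate that makes it snug pushes the pad back about 5 mm against a spring (8 N at first, + 0.2 N per mm, 12 mm travel): it takes 8 to 20 N to go down and has no free play.
- rack: Aluminium rack, 90 x 270 mm, 64 mm high, fixed. Origin: centre of its underside. Three plates stand upright in a row along its y (at -85.5, 0, 85.5 mm), faces to its x, in slots 11 mm wide; slot floor 12 mm above the table. Which plate stands in which slot varies.
- plate1: Grey plastic spacer plate standing in the rack: 10 mm thick (x), 70 wide (y), 80 high (z), about 80 g, with a tab 24 wide, 10 thick, rising 40 mm above the middle of its top edge (the shortest tab of the three; the others: 80 and 120 mm). Its lowest 6 mm are stepped in to 6 mm thick. Origin: centre of the underside.
- plate1_tab (a point): Grip point on plate1's tab, 104 mm above its underside, 16 mm below the tab's top, axes as the plate's: fingers close across the 10 mm thickness (x). In the box the tabs stand face to face: the fingers (19 mm past this point) pass above a shorter tab but have no room beside a longer one, so the shortest goes in first.
- plate2: Grey plastic spacer plate standing in the rack: 10 mm thick (x), 70 wide (y), 80 high (z), about 80 g, with a tab 24 wide, 10 thick, rising 80 mm above the middle of its top edge (the middle tab of the three; the others: 40 and 120 mm). Its lowest 6 mm are stepped in to 6 mm thick. Origin: centre of the underside.
- plate2_tab (a point): Grip point on plate2's tab, 144 mm above its underside, 16 mm below the tab's top, axes as the plate's: fingers close across the 10 mm thickness (x). In the box the tabs stand face to face: the fingers (19 mm past this point) pass above a shorter tab but have no room beside a longer one, so the shortest goes in first.
- plate3: Grey plastic spacer plate standing in the rack: 10 mm thick (x), 70 wide (y), 80 high (z), about 80 g, with a tab 24 wide, 10 thick, rising 120 mm above the middle of its top edge (the longest tab of the three; the others: 40 and 80 mm). Its lowest 6 mm are stepped in to 6 mm thick. Origin: centre of the underside.
- plate3_tab (a point): Grip point on plate3's tab, 184 mm above its underside, 16 mm below the tab's top, axes as the plate's: fingers close across the 10 mm thickness (x). In the box the tabs stand face to face: the fingers (19 mm past this point) pass above a shorter tab but have no room beside a longer one, so the shortest goes in first.
- tube_rack: bystander: orange tube rack, 190 x 100 x 50 mm. Origin: under its middle.
- bottle: bystander: amber bottle, 70 mm across, 150 mm high. Origin: under its middle.
- beaker: bystander: glass beaker, 80 mm across, 100 mm high. Origin: under its middle.
- tip_box: bystander: clear tip box with a blue lid, 120 x 85 x 64 mm. Origin: under its middle.
- pipette: bystander: white pipette lying flat, 225 mm long, 22 mm wide and high. Origin: on the underside, 38 mm from the middle towards the tip.
- dish: bystander: shallow glass dish, 90 mm across, 18 mm high. Origin: under its middle.
- jar: bystander: white jar, 64 mm across, 75 mm high. Origin: under its middle.
Not all that is in view belongs to the job. Leave any orange look-alike of the plate2 alone.

How it is judged:
By the outcome, as a careful person would: the job done as asked, in the order asked, and still so for the second after the job is handed in, with the robot touching nothing.
It also fails if it takes over 72 s, if anything falls off the work surface, if the arm or the gripper's body presses on something with over 40 N, if the wrist force passes 120 N, or if a joint passes its speed limit or range.

## Working session

There is one attempt and no reset: what is moved stays moved. The work goes in short steps, Python scripts to look and compute and a shell command to move; the robot and the scene stay as the last step left them, time stands still between calls to the robot, and variables do not carry over. Pictures are saved under pics/ and viewed, at most 10 in all, crops included, and the job is handed in when it is done.

```bash
mkdir -p pics; cat > h.py <<'E'
import numpy as np, cv2
from scipy.spatial.transform import Rotation as R
from rig import manip
def cam(n,st=None):
    c=manip.camera_info(n); K=np.array(c['mtx']); d=np.array(c['distortion'])
    if n=='wrist':
        st=st or manip.get_state(); H=np.array(c['hand_eye']); T=np.eye(4)
        T[:3,:3]=R.from_rotvec(st['tcp_rot']).as_matrix(); T[:3,3]=st['ee_pos']; T=T@H
    else:
        T=np.eye(4); r=np.array(c['rotation']); T[:3,:3]=r if r.shape==(3,3) else R.from_rotvec(r).as_matrix(); T[:3,3]=c['xyz']
    return K,d,T
def rays(C,px):
    K,d,T=C; u=cv2.undistortPoints(np.float64(px).reshape(-1,1,2),K,d).reshape(-1,2)
    return T[:3,3],np.c_[u,np.ones(len(u))]@T[:3,:3].T
def onplane(C,px,z):
    o,r=rays(C,px); return o+r*((z-o[2])/r[:,2])[:,None]
def atdepth(C,px,dep):
    o,r=rays(C,px); return o+r*np.asarray(dep).reshape(-1,1)
def proj(C,P):
    K,d,T=C; Ti=np.linalg.inv(T); return cv2.projectPoints(np.float64(P).reshape(-1,1,3),cv2.Rodrigues(Ti[:3,:3])[0],Ti[:3,3],K,d)[0].reshape(-1,2)
E
python3 - <<'E'
from h import *
print(manip.get_state(), manip.hold_point_z)
for n in('scene','top','wrist'):
    print(n,manip.camera_info(n))
    im,d=manip.get_image(n); np.savez('pics/%s0.npz'%n,im=im,d=d); cv2.imwrite('pics/%s0.png'%n,im[:,:,::-1])
a=[cv2.imread('pics/%s0.png'%n) for n in('scene','top')]
E
```

```text
{'time': 0.0, 'qpos': array([-1.39241433e+00,  1.31151903e-01,  1.48927536e+00,  3.66143025e-05,
        1.52300196e+00, -8.53796252e-02]), 'qvel': array([-0.00032317, -0.00272804,  0.00068113, -0.00230152,  0.00218138,
        0.0002021 ]), 'joint_efforts': array([-1.44336165e-03, -5.69403183e+01, -5.00551307e+01, -9.17232455e-05,
        1.49606389e-02, -6.53682105e-05]), 'ee_pos': array([ 0.15637737, -0.57869761,  0.23025212]), 'tcp_rot': array([-3.11249211e+00, -4.12871591e-01,  7.66736093e-05]), 'contact_force': array([-0.48869264, -0.40784333,  0.23241862]), 'moment': array([ 0.03767251, -0.03099403,  0.01387241]), 'grasp_force': 0.0, 'gripper_width': 0.9965746433458782} 0.0187
scene {'mtx': array([[395.78077492,   0.        , 257.17964873],
       [  0.        , 395.78077492, 200.31298004],
       [  0.        ,   0.        ,   1.        ]]), 'distortion': array([-0.01286511,  0.        ,  0.        ,  0.        ,  0.        ]), 'xyz': array([ 1.23687956, -0.38439128,  1.09365732]), 'rotation': array([-2.18679893, -1.27794629,  0.43682677])}
top {'mtx': array([[371.93938781,  
[... 245 characters left out ...]
, -0.00218998,  1.36690531]), 'rotation': array([-2.17650272,  2.12727849, -0.12516501])}
wrist {'mtx': array([[285.71763815,   0.        , 259.08430556],
       [  0.        , 285.71763815, 187.44258666],
       [  0.        ,   0.        ,   1.        ]]), 'distortion': array([-0.04037032,  0.        ,  0.        ,  0.        ,  0.        ]), 'hand_eye': array([[ 3.89145763e-04, -9.62169783e-01, -2.72450285e-01,
         6.82144724e-02],
       [ 9.99999908e-01,  4.23991993e-04, -6.90274811e-05,
        -1.66554914e-03],
       [ 1.81932896e-04, -2.72450233e-01,  9.62169859e-01,
        -1.43547010e-01],
       [ 0.00000000e+00,  0.00000000e+00,  0.00000000e+00,
         1.00000000e+00]])}
```

View pics/scene0.png

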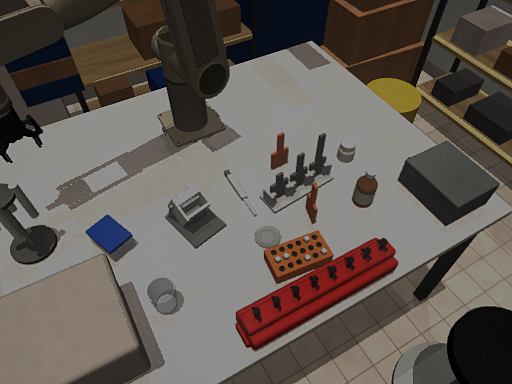

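View pics/top0.png

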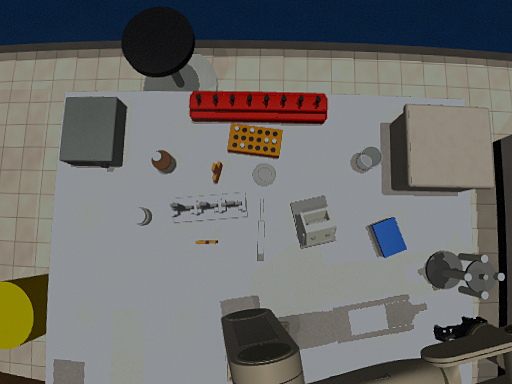

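Scene view: rack at (297,187), with tabs short (278,180), mid (300,165) and long (320,150). The white box is at (193,213), and orange look-alikes are at (280,150) and (313,203). Top view: rack at (210,207), box at (315,222), robot base at the bottom, image up = +x.

```bash
python3 - <<'E'
from h import *
for n in('top','scene'):
    z=np.load('pics/%s0.npz'%n); im,d=z['im'],z['d']; C=cam(n)
    v,u=np.mgrid[:384,:512]; P=atdepth(C,np.c_[u.ravel(),v.ravel()],d.ravel()).reshape(384,512,3)
    np.save('pics/P_%s.npy'%n,P)
    hsv=cv2.cvtColor(im,cv2.COLOR_RGB2HSV)
    ok=(d>0)&(P[...,0]>.2)&(P[...,0]<.75)&(P[...,1]>-.35)&(P[...,1]<.45)
    grey=ok&(hsv[...,1]<70)
    m=(grey&(P[...,2]>.085)).astype(np.uint8)
    k,l,s,c=cv2.connectedComponentsWithStats(m)
    for i in range(1,k):
        if s[i,4]>8: 
            q=P[l==i]; print(n,'hi',s[i],q.mean(0).round(3),q.min(0).round(3),q.max(0).round(3))
    m=(ok&(hsv[...,1]>150)&(P[...,2]>.03)).astype(np.uint8)
    k,l,s,c=cv2.connectedComponentsWithStats(m)
    for i in range(1,k):
        if s[i,4]>15: 
            q=P[l==i]; print(n,'col',s[i],q.mean(0).round(3),q.min(0).round(3),q.max(0).round(3))
a=np.load('pics/top0.npz')['im'][175:265,160:350,::-1]; b=np.load('pics/scene0.npz')['im'][120:250,155:345,::-1]
cv2.imwrite('pics/c0.png',np.vstack([cv2.resize(a,(570,270),interpolation=3),cv2.resize(b,(482,330),interpolation=3)[:, :].copy() if 0 else cv2.copyMakeBorder(cv2.resize(b,(482,329),interpolation=3),0,0,0,88,0)]))
E
```

```text
top hi [152 151  10  11  77] [0.673 0.355 0.148] [0.658 0.339 0.096] [0.702 0.372 0.156]
top hi [359 151   4  12  23] [ 0.696 -0.346  0.098] [ 0.679 -0.349  0.085] [ 0.717 -0.343  0.105]
top hi [221 200  21   6  70] [0.525 0.103 0.106] [0.517 0.068 0.086] [0.532 0.137 0.136]
top hi [170 203  22   7  99] [0.506 0.268 0.147] [0.499 0.24  0.089] [0.514 0.307 0.216]
top hi [196 202  21   6  85] [0.515 0.185 0.125] [0.508 0.153 0.088] [0.523 0.223 0.176]
top hi [300 206  37  36 768] [ 0.455 -0.193  0.114] [ 0.401 -0.258  0.085] [ 0.522 -0.135  0.141]
top hi [ 236  308   65   61 2568] [ 0.208 -0.017  0.596] [ 0.2   -0.077  0.255] [0.218 0.039 0.749]
top col [228 143  53  15 483] [0.727 0.021 0.049] [ 0.702 -0.065  0.03 ] [0.75  0.124 0.06 ]
top col [159 151  11   7  25] [0.692 0.342 0.107] [0.675 0.326 0.094] [0.702 0.362 0.124]
top col [152 159   7   9  24] [0.655 0.373 0.106] [0.644 0.361 0.094] [0.671 0.383 0.12 ]
top col [212 162  10  19  79] [0.639 0.157 0.098] [0.607 0.146 0.03 ] [0.671 0.169 0.165]
top col [196 241  11   3  30] [0.39  0.194 0.144] [0.385 0.177 0.079] [0.394 0.22  0.
[... 706 characters left out ...]
[ 0.411 -0.255  0.085] [ 0.519 -0.131  0.139]
scene hi [168 278   8  15  34] [ 0.699 -0.346  0.095] [ 0.677 -0.35   0.085] [ 0.723 -0.341  0.102]
scene col [277 133   7  18  39] [0.39  0.185 0.136] [0.383 0.177 0.085] [0.397 0.202 0.164]
scene col [282 140   6  19  35] [0.391 0.211 0.078] [0.381 0.195 0.03 ] [0.397 0.223 0.131]
scene col [271 152   7  13  30] [0.39  0.162 0.064] [0.383 0.155 0.03 ] [0.397 0.178 0.081]
scene col [311 183   7  35  87] [0.651 0.157 0.11 ] [0.627 0.148 0.033] [0.674 0.168 0.162]
scene col [306 194   5  10  22] [0.612 0.166 0.068] [0.603 0.16  0.032] [0.628 0.174 0.085]
scene col [264 231  58  33 455] [0.731 0.018 0.048] [ 0.703 -0.063  0.035] [0.75  0.126 0.054]
```

View pics/c0.png

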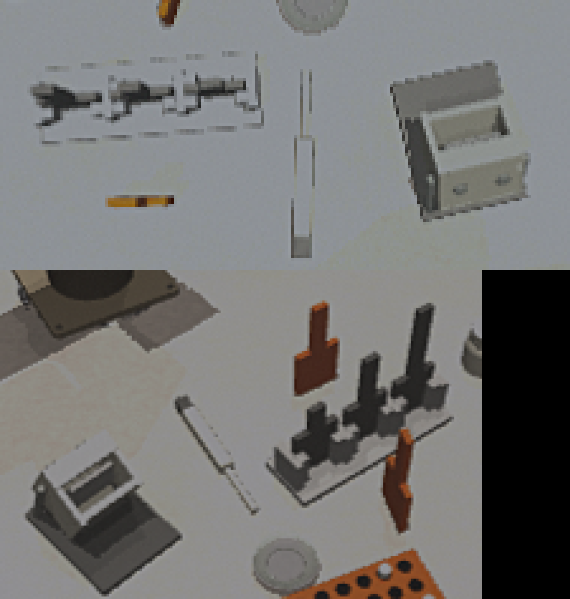

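The crops confirm it: plates 1, 2 and 3 stand at y≈0.10, 0.19 and 0.27, with the tabs getting longer towards +y. Both orange look-alikes stand clear of the rack, and the box mouth faces +x. Next I'll fit the box yaw and mouth from the cloud and get the tool axes.

```bash
python3 - <<'E'
from h import *
st=manip.get_state(); print(R.from_rotvec(st['tcp_rot']).as_matrix().round(3))
im=np.load('pics/top0.npz')['im']; P=np.load('pics/P_top.npy')
sub=P[190:255,285:345].reshape(-1,3); 
# connected region: foot + box
z=P[...,2]; near=np.zeros(z.shape,bool); near[190:255,285:345]=1
m=(near&(z>.006)).astype(np.uint8)
k,l,s,c=cv2.connectedComponentsWithStats(m); i=1+s[1:,4].argmax(); print(s[i])
q=P[l==i]; low=q[q[:,2]<.03]; print('foot z',np.percentile(low[:,2],[5,50,95]))
r=cv2.minAreaRect(np.float32(q[:,:2]*1000)); print('all rect',r); 
r=cv2.minAreaRect(np.float32(low[:,:2]*1000)); print('foot rect',r)
# local planes
for n in('top','scene'):
    P=np.load('pics/P_%s.npy'%n); s=P[(P[...,2]>.06)&(P[...,2]<.16)&(P[...,0]>.36)&(P[...,0]<.56)&(P[...,1]>-.28)&(P[...,1]<-.11)]
    rng=np.random.default_rng(0); rest=s
    for t in range(4):
        best=None
        for _ in range(600):
            a=rest[rng.choice(len(rest),3,0)]; nn=np.cross(a[1]-a[0],a[2]-a[0]); L=np.linalg.norm(nn)
            if L<1e-5: continue
            nn/=L; e=abs((rest-a[0])@nn)<.002
            if best is None or e.sum()>best.sum(): best=e
        q=rest[best]; c=q.mean(0); nn=np.linalg.svd(q-c)[2][2]; nn*=np.sign(nn[2]); print(n,len(q),c.round(4),nn.round(3),q.min(0).round(3),q.max(0).round(3)); rest=rest[~best]
E
```

```text
[[ 0.965  0.261 -0.   ]
 [ 0.261 -0.965  0.001]
 [ 0.    -0.001 -1.   ]]
[ 290  194   47   57 1717]
foot z [0.00710613 0.01133199 0.01597906]
all rect ((452.76214599609375, -131.2572021484375), (181.78665161132812, 268.985107421875), 18.86806869506836)
foot rect ((476.2475891113281, -194.59945678710938), (181.02825927734375, 141.44256591796875), 15.09779167175293)
top 308 [ 0.4215 -0.2018  0.104 ] [-0.84  -0.201  0.505] [ 0.39  -0.254  0.061] [ 0.452 -0.151  0.141]
top 232 [ 0.4704 -0.1922  0.1188] [0.506 0.124 0.854] [ 0.434 -0.243  0.092] [ 0.522 -0.135  0.139]
top 135 [ 0.4893 -0.1908  0.0795] [-0.839 -0.215  0.5  ] [ 0.473 -0.229  0.06 ] [ 0.508 -0.15   0.104]
top 82 [ 0.4713 -0.192   0.122 ] [0.513 0.123 0.849] [ 0.44  -0.244  0.098] [ 0.514 -0.135  0.139]
scene 270 [ 0.4688 -0.1877  0.1158] [0.5   0.131 0.856] [ 0.428 -0.24   0.092] [ 0.519 -0.131  0.136]
scene 120 [ 0.4699 -0.2378  0.0905] [-0.24   0.971  0.006] [ 0.415 -0.252  0.061] [ 0.517 -0.225  0.135]
scene 116 [ 0.4667 -0.1848  0.0932] [0.959 0.284 0.008] [ 0.453 -0.233  0.061] [ 0.481 -0.144  0.123]
scene 90 [ 0.4689 -0.1895  0.1179] [0.595 0.155 0.788] [ 0.434 -0.239  0.088] [ 0.517 -0.134  0.139]
```

```bash
python3 - <<'E'
from h import *
for n in('top','scene'):
    P=np.load('pics/P_%s.npy'%n).reshape(-1,3); P=P[(P[:,2]>.12)]
    for y in np.arange(-.8,0.5,.1):
        o=[]
        for x in np.arange(0,.8,.1):
            s=P[(P[:,0]>=x)&(P[:,0]<x+.1)&(P[:,1]>=y)&(P[:,1]<y+.1)]; o.append('%.2f-%.2f'%(s[:,2].min(),s[:,2].max()) if len(s)>3 else '    -    ')
        print(n,'y%.1f'%y,*o)
E
```

```text
top y-0.8     -         -     0.25-0.27 0.25-0.28     -     0.19-0.21 0.20-0.21 0.20-0.21
top y-0.7     -     0.24-0.44 0.13-0.49 0.12-0.28     -     0.19-0.21 0.20-0.22 0.20-0.22
top y-0.6 0.55-0.58 0.25-0.65 0.42-0.65     -         -     0.12-0.21 0.20-0.21 0.20-0.21
top y-0.5 0.55-0.56 0.56-0.65 0.55-0.65     -         -     0.12-0.21 0.12-0.21 0.12-0.21
top y-0.4     -     0.56-0.67     -         -         -         -         -         -    
top y-0.3     -     0.59-0.68     -         -     0.12-0.14     -         -         -    
top y-0.2     -     0.61-0.68     -         -     0.12-0.14     -         -         -    
top y-0.1     -     0.69-0.75 0.26-0.75     -     1.37-1.37     -         -         -    
top y-0.0     -     0.25-0.75 0.26-0.75     -         -     0.13-0.13     -         -    
top y0.1     -         -         -     0.13-0.16     -     0.13-0.18 0.12-0.17     -    
top y0.2     -         -         -         -         -     0.12-0.22     -         -    
top y0.3     -         -         -         -         -         -     0.12-0.16     -    
top y0.4     -         
[... 553 characters left out ...]
0.64     -         -     0.12-0.14     -         -         -    
scene y-0.2     -     0.60-0.61     -         -     0.12-0.14     -         -         -    
scene y-0.1 0.12-0.40 0.26-0.60 0.26-0.60     -         -         -         -         -    
scene y-0.0 0.12-0.20 0.25-0.57 0.25-0.58     -         -     0.12-0.13     -         -    
scene y0.1     -     0.30-0.35     -     0.12-0.16     -     0.12-0.18 0.12-0.16     -    
scene y0.2     -         -         -     0.12-0.16     -     0.12-0.21     -         -    
scene y0.3     -         -         -         -         -         -     0.12-0.15     -    
scene y0.4     -         -         -         -         -         -         -         -
```

```bash
python3 -m creep '{"slide":[[0.94,-3.47,-1],[0.94,-3.47,-1],[0.94,-3.47,-1],[0.94,-3.47,-1]],"rotation":[[0,0,0],[0,0,0],[0,0,0],[0,0,0]]}'
python3 -m creep '{"slide":[[3.14,-1.6,-0.5],[3.14,-1.6,-0.5],[3.14,-1.6,-0.5],[3.14,-1.6,-0.5]],"rotation":[[0,0,0],[0,0,0],[0,0,0],[0,0,0]]}'
python3 -m creep '{"slide":[[3.14,-1.6,-0.5],[3.14,-1.6,-0.5],[3.14,-1.6,-0.5],[3.14,-1.6,-0.5]],"rotation":[[0,0,0],[0,0,0],[0,0,0],[0,0,0]]}'
python3 -m creep '{"slide":[[3.14,-1.6,-0.5],[3.14,-1.6,-0.5],[3.14,-1.6,-0.5],[3.14,-1.6,-0.5]],"rotation":[[0,0,0],[0,0,0],[0,0,0],[0,0,0]]}'
python3 -m creep '{"slide":[[0,0,0],[0,0,0],[0,0,0],[0,0,0],[0,0,0]],"rotation":[[0,0,-7],[0,0,-7],[0,0,-7],[0,0,-7],[0,0,-7]]}'
python3 -m creep '{"slide":[[0,0,0],[0,0,0],[0,0,0],[0,0,0],[0,0,0]],"rotation":[[0,0,-7],[0,0,-7],[0,0,-7],[0,0,-7],[0,0,-7]]}'
python3 -m creep '{"slide":[[0,0,0],[0,0,0],[0,0,0],[0,0,0],[0,0,0]],"rotation":[[0,0,-7],[0,0,-7],[0,0,-5],[0,0,0],[0,0,0]]}'
python3 - <<'E'
from h import *
st=manip.get_state(); im,d=manip.get_image('wrist'); np.savez('pics/w1.npz',im=im,d=d,p=st['ee_pos'],r=st['tcp_rot']); cv2.imwrite('pics/w1.png',im[:,:,::-1])
print(st['time'],st['ee_pos'],R.from_rotvec(st['tcp_rot']).as_matrix().round(3),st['qpos'].round(2))
E
```

```text
time: 0.48
ee_pos: [0.1563, -0.4337, 0.2706]
tcp_rot: [-3.113, -0.412, 0.0]
contact_force: [0.2, 0.7, 0.3]
gripper_width: 0.998
grasp_force: 0.0
time: 0.82
ee_pos: [0.2618, -0.3395, 0.2916]
tcp_rot: [3.114, 0.412, 0.0]
contact_force: [1.5, 0.4, -0.6]
gripper_width: 0.999
grasp_force: 0.0
time: 1.15
ee_pos: [0.3666, -0.2448, 0.3115]
tcp_rot: [3.114, 0.413, 0.0]
contact_force: [0.4, -0.9, -0.1]
gripper_width: 1.002
grasp_force: 0.0
time: 1.48
ee_pos: [0.4713, -0.1502, 0.3314]
tcp_rot: [3.114, 0.414, -0.0]
contact_force: [0.5, 0.1, 0.5]
gripper_width: 1.001
grasp_force: 0.0
time: 1.9
ee_pos: [0.4702, -0.1516, 0.3309]
tcp_rot: [-2.841, -1.34, 0.001]
contact_force: [1.0, 0.5, -0.5]
gripper_width: 0.999
grasp_force: 0.0
time: 2.32
ee_pos: [0.4701, -0.1518, 0.331]
tcp_rot: [-2.307, -2.131, 0.0]
contact_force: [-0.6, 0.1, 0.4]
gripper_width: 0.998
grasp_force: 0.0
time: 2.73
ee_pos: [0.4702, -0.1518, 0.331]
tcp_rot: [-1.935, -2.474, 0.0]
contact_force: [0.3, -0.0, -0.9]
gripper_width: 1.0
grasp_force: 0.0
2.7333 [ 0.47015671 -0.15180999  0.33104205] [[-0.241  0.971 -0.   ]
 [ 0.971  0.241  0.   ]
 [ 0.    -0.    -1.   ]] [-0.42 -0.18  1.61 -0.    1.71 -0.66]
```

View pics/w1.png

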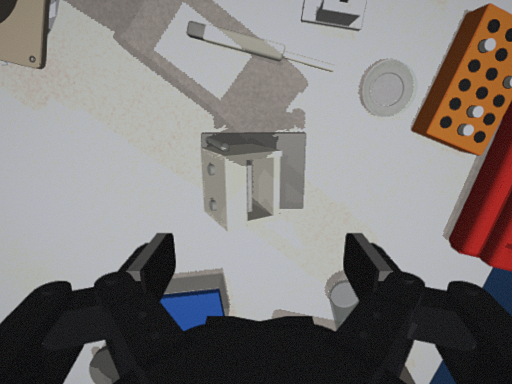

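The wrist view shows the box at (245,180). Its mouth spans about (249–276, 155–215), with the low wall on the right and the foot edge at x≈305. Next I'll work out the bay frame from these depth points and edges.

```bash
cat > fit.py <<'E'
from h import *
import sys
def load(f):
    z=np.load(f); st=dict(ee_pos=z['p'],tcp_rot=z['r']); C=cam('wrist',st); v,u=np.mgrid[:384,:512]
    return z['im'],z['d'],C,atdepth(C,np.c_[u.ravel(),v.ravel()],z['d'].ravel()).reshape(384,512,3)
def bayR(yaw):
    b=-np.array([np.cos(yaw),np.sin(yaw),0]); z=np.array([0,0,1.]); X=.75**.5*b+.5*z; Z=-.5*b+.75**.5*z; return np.c_[X,np.cross(Z,X),Z]
E
python3 - <<'E'
from fit import *
im,d,C,P=load('pics/w1.npz')
sub=P[125:240,195:310]; q=sub.reshape(-1,3); q=q[q[:,2]>.004]
low=q[q[:,2]<.02]; print('foot z',np.median(low[:,2]))
allm=(sub[...,2]>.005).astype(np.uint8)
# yaw from wall planes
for w,t in(((-.84,-.21,.5),'bx'),((.485,.121,.866),'bz')):
    w=np.array(w); N=cv2.GaussianBlur(sub,(0,0),.8); gx=np.gradient(N,axis=1); gy=np.gradient(N,axis=0); n=np.cross(gx,gy); n/=np.linalg.norm(n,axis=2,keepdims=True); n*=np.sign(n@w)[...,None]
    m=((n@w)>.97)&(sub[...,2]>.04); k,l,s,c=cv2.connectedComponentsWithStats(m.astype(np.uint8))
    for i in range(1,k):
        if s[i,4]>40:
            p=sub[l==i]; c=p.mean(0); nn=np.linalg.svd(p-c)[2][2]; nn*=np.sign(nn@w)
            print(t,s[i,:4]+[195,125,0,0],s[i,4],c.round(4),nn.round(3),'yaw',np.degrees(np.arctan2(abs(nn[1]),abs(nn[0]))).round(1))
Rb=bayR(np.radians(14)); 
c=np.array([.4893,-.1908,.0795])
for n in('w',):
    b=(q-c)@Rb*1000
    rim=b[abs(b[:,2]-np.percentile(b[:,2],97))<4]
    print('rim z',np.percentile(b[:,2],[50,80,90,95,98]).round(1))
# foot corners in world on plane z=0.012
fm=((sub[...,2]>.006)).astype(np.uint8); 
print(cv2.minAreaRect(np.float32(low[:,:2]*1000)))
big=cv2.resize(im[125:240,195:310,::-1],None,fx=5,fy=5,interpolation=cv2.INTER_CUBIC); cv2.imwrite('pics/w1c.png',cv2.convertScaleAbs(big,alpha=1.0))
E
```

```text
foot z 0.010908809050716506
bx [202 149  25  74] 1065 [ 0.4176 -0.1957  0.1038] [-0.84  -0.209  0.5  ] yaw 14.0
bx [254 160  20  54] 885 [ 0.4841 -0.1873  0.0768] [-0.841 -0.211  0.498] yaw 14.1
bz [248 153  24   5] 45 [ 0.4675 -0.1406  0.111 ] [0.507 0.012 0.862] yaw 1.4
bz [275 153   5  25] 50 [ 0.4924 -0.1485  0.0982] [0.713 0.162 0.682] yaw 12.8
bz [226 156  21  72] 909 [ 0.45   -0.194   0.1307] [0.49  0.126 0.862] yaw 14.4
bz [270 200   8  18] 43 [ 0.5075 -0.2133  0.0991] [0.524 0.126 0.842] yaw 13.5
rim z [-8.7 23.4 24.8 25.3 25.8]
((468.42413330078125, -186.66929626464844), (170.31375122070312, 128.88807678222656), 14.336162567138672)
```

View pics/w1c.png

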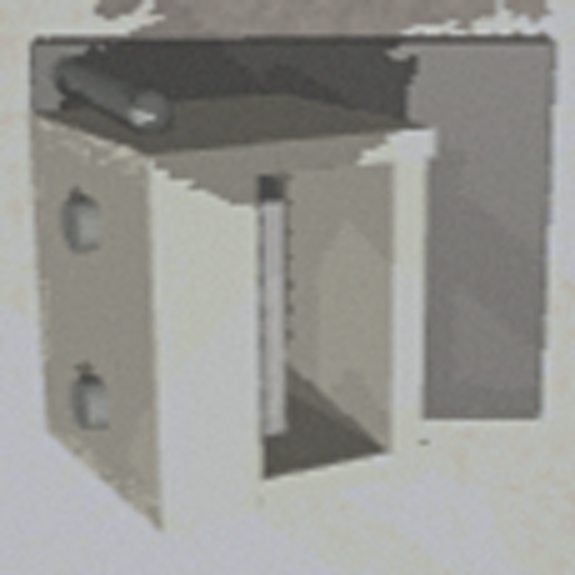

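The crop shows the inner low wall edge from (392,165) to (388,452), the lip edge from (258,205) to (262,478), and the pad as the pale strip at (272,320).

```bash
python3 - <<'E'
from fit import *
im,d,C,P=load('pics/w1.npz'); Rb=bayR(np.radians(14.1))
f=lambda a:(np.array(a,float)+.5)/5-.5+[195,125]
A=onplane(C,f([[392,165],[388,452]]),.0995); B=onplane(C,f([[262,478]]),.1223)
c=np.array([.4841,-.1873,.0768]); print('lowwall corners',A.round(4),'len',np.linalg.norm(A[0]-A[1]))
print('dist to wall plane mm',(A-c)@Rb[:,0]*1000,'lip x',(B-c)@Rb[:,0]*1000)
foot=np.array([.4684,-.1867,0]); print('y rel foot',((A-foot)@Rb[:,1]*1000).round(1),((B-foot)@Rb[:,1]*1000).round(1))
# rims: wall top z
for cc,zz in(([.4924,-.1485,.0982],78),([.45,-.194,.1307],80),([.5075,-.2133,.0991],78)): print('z',(np.array(cc)-c)@Rb[:,2]*1000)
# origin: x from wall plane, world z=.032, y from mean
bx=Rb@[.75**.5,0,-.5]
M=(A[0]+A[1])/2; O=M-Rb[:,2]*.078; print('O from corners',O)
# plane-based: point with world z .032 on wall plane, y=0 at foot
t=c+Rb[:,2]*((.032-c[2])/Rb[2,2]); t=t-Rb[:,1]*((t-foot)@Rb[:,1]); print('O from plane',t)
z=np.load('pics/top0.npz');Ct=cam('top'); Cs=cam('scene')
for n,Cx in(('top',Ct),('scene',Cs)):
    G=np.load('pics/P_%s.npy'%n).reshape(-1,3)
    b=(G-t)@Rb*1000; s=b[(abs(b[:,1])<36)&(b[:,2]>15)&(b[:,2]<74)&(abs(b[:,0])<6)]; print(n,'wall x',np.median(s[:,0]),len(s))
    s=b[(b[:,2]>60)&(b[:,2]<95)&(b[:,0]>46)&(b[:,0]<70)&(abs(b[:,1])<40)]; print('lip z',np.median(s[:,2]))
E
```

```text
lowwall corners [[ 0.4857 -0.142   0.0995]
 [ 0.5053 -0.2208  0.0995]] len 0.08127842492709607
dist to wall plane mm [0.44815112 0.65698213] lip x [41.83815108]
y rel foot [-39.2  42.1] [40.5]
z 27.284043733067538
z 29.326341113893164
z 27.492873930006215
O from corners [ 0.4576481  -0.19090093  0.03195002]
O from plane [ 0.45794044 -0.18932726  0.032     ]
top wall x -2.3698959933476855 143
lip z 81.2210731669263
scene wall x -3.77983094989864 2
lip z 78.66876096395981
```

```bash
python3 -m creep '{"slide":[[3.5,1.46,-0.1],[3.5,1.46,-0.1],[3.5,1.46,-0.1],[3.5,1.46,-0.1]],"rotation":[[0,0,0],[0,0,0],[0,0,0],[0,0,0]]}' >/dev/null
python3 -m creep '{"slide":[[3.5,1.46,-0.1],[3.5,1.46,-0.1],[3.5,1.46,-0.1],[3.5,1.46,-0.1]],"rotation":[[0,0,2],[0,0,2],[0,0,2],[0,0,2]]}' >/dev/null
python3 -m creep '{"slide":[[0,0,0],[0,0,0]],"rotation":[[0,0,0],[0,0,0]]}'
cat > shot.py <<'E'
from h import *; import sys
st=manip.get_state(); im,d=manip.get_image('wrist'); f='pics/'+sys.argv[1]; np.savez(f+'.npz',im=im,d=d,p=st['ee_pos'],r=st['tcp_rot']); cv2.imwrite(f+'.png',im[:,:,::-1])
print(st['time'],st['ee_pos'].round(4),R.from_rotvec(st['tcp_rot']).as_matrix().round(3).tolist(),st['contact_force'].round(1))
E
python3 shot.py w2
python3 -m creep '{"slide":[[2.5,0,0],[2.5,0,0],[2.5,0,0],[0,0,0]],"rotation":[[0,0,0],[0,0,0],[0,0,0],[0,0,0]]}'
python3 shot.py w3
python3 -c "
import cv2,numpy as np
a=[cv2.imread('pics/%s.png'%n)[0:384] for n in('w2','w3')]
cv2.imwrite('pics/w23.png',cv2.resize(np.hstack(a),(800,300),interpolation=cv2.INTER_AREA))"
```

```text
time: 3.62
ee_pos: [0.5229, 0.1486, 0.3387]
tcp_rot: [-2.098, -2.338, 0.001]
contact_force: [-0.1, -0.0, 0.3]
gripper_width: 0.998
grasp_force: 0.0
3.6167 [0.5229 0.1486 0.3387] [[-0.108, 0.994, -0.001], [0.994, 0.108, -0.0], [-0.0, -0.001, -1.0]] [-0.1 -0.   0.3]
time: 4.0
ee_pos: [0.5145, 0.2231, 0.3393]
tcp_rot: [-2.099, -2.336, -0.001]
contact_force: [0.2, 0.0, -0.1]
gripper_width: 0.996
grasp_force: 0.0
4.0 [0.5145 0.2231 0.3393] [[-0.106, 0.994, -0.0], [0.994, 0.106, 0.001], [0.001, -0.0, -1.0]] [ 0.2  0.  -0.1]
```

View pics/w23.png

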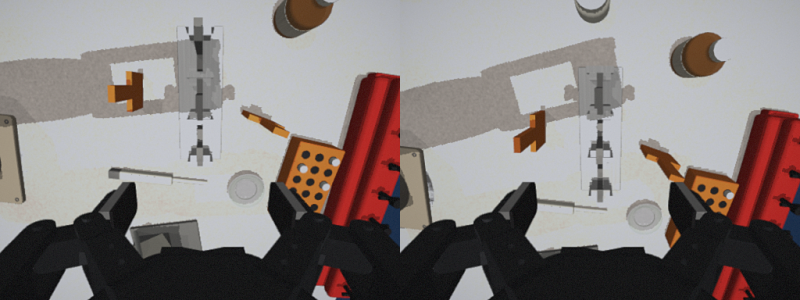

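Both views show the three tabs in a line down the rack, at x≈197 px in the left view and x≈600 px in the right view. The orange pieces are well clear. Next I'll measure the tab tops in both views.

```bash
python3 - <<'E'
from fit import *
for f in('w2','w3'):
    im,d,C,P=load('pics/%s.npz'%f); sat=cv2.cvtColor(im,cv2.COLOR_RGB2HSV)[...,1]
    ax=np.array([np.cos(.107),np.sin(.107)])
    for i,(x,y) in enumerate([(.525,.103),(.5155,.187),(.507,.271)]):
        h=[.132,.172,.212][i]
        near=(np.hypot(P[...,0]-x,P[...,1]-y)<.03)&(d>0)&(sat<90)
        m=near&(abs(P[...,2]-h)<.012)
        q=P[m]
        if len(q)<5: print(f,i+1,'few',len(q)); continue
        top=np.median(q[:,2]); t=q[abs(q[:,2]-h)<.006]; u=t[:,:2]@ax; w=t[:,:2]@[-ax[1],ax[0]]
        print(f,i+1,len(t),'z',np.median(t[:,2]).round(4),'across',(np.percentile(u,[2,98])*1e3).round(1),'along',(np.percentile(w,[2,98])*1e3).round(1), 'rect',[np.round(a,1) for a in cv2.minAreaRect(np.float32(t[:,:2]*1e3))])
        # face (body+tab) lateral extents
E
```

```text
w2 1 148 z 0.133 across [525.4 534.4] along [38.5 62. ] rect [array([521.5, 106.4]), array([ 9.1, 24. ]), np.float64(6.2)]
w2 2 216 z 0.1729 across [524.8 534.4] along [123.7 147. ] rect [array([512.1, 191. ]), array([ 9.6, 23.5]), np.float64(6.2)]
w2 3 382 z 0.2129 across [524.8 534.3] along [208.9 232.7] rect [array([502.9, 276.3]), array([ 9.6, 24.6]), np.float64(6.2)]
w3 1 128 z 0.1329 across [525.9 534.1] along [38.3 62.3] rect [array([521.6, 106.5]), array([ 8.2, 24.8]), np.float64(5.9)]
w3 2 190 z 0.1729 across [525.  534.1] along [124.2 147.3] rect [array([512. , 191.5]), array([ 9.2, 23.9]), np.float64(6.1)]
w3 3 295 z 0.2129 across [524.9 534.2] along [209.4 233. ] rect [array([502.9, 276.4]), array([ 9.4, 23.7]), np.float64(6.1)]
```

Plates: (.5215,.1064), (.5120,.1912) and (.5029,.2763), yaw 6.1°. The tab tops at .133, .173 and .213 agree with the text. I'll grip plate 1 now.

```bash
python3 -m creep '{"slide":[[-2.92,-0.135,0],[-2.92,-0.135,0],[-2.92,-0.135,0],[-2.92,-0.135,0],[0,0,2]],"rotation":[[0,0,0],[0,0,0],[0,0,0],[0,0,0],[0,0,0]]}' 0.5 20 >/dev/null
python3 -m creep '{"slide":[[0,0,4],[0,0,4],[0,0,4],[0,0,3],[0,0,2.2]],"rotation":[[0,0,0],[0,0,0],[0,0,0],[0,0,0],[0,0,0]]}'
python3 -m creep '{"slide":[[0,0,2],[0,0,2],[0,0,1],[0,0,0],[0,0,0]],"rotation":[[0,0,0],[0,0,0],[0,0,0],[0,0,0],[0,0,0]]}'
python3 -m creep '{"slide":[[0,0,0],[0,0,0],[0,0,0],[0,0,0],[0,0,0]],"rotation":[[0,0,0],[0,0,0],[0,0,0],[0,0,0],[0,0,0]]}' 0 20
python3 -m creep '{"slide":[[0,0,0],[0,0,0],[0,0,0]],"rotation":[[0,0,0],[0,0,0],[0,0,0]]}'
```

```text
time: 4.88
ee_pos: [0.5201, 0.1021, 0.1436]
tcp_rot: [-2.102, -2.332, 0.005]
contact_force: [-0.9, 0.1, -0.5]
gripper_width: 0.497
grasp_force: 0.0
time: 5.3
ee_pos: [0.522, 0.1035, 0.0975]
tcp_rot: [-2.101, -2.335, 0.001]
contact_force: [-0.3, 0.0, 0.4]
gripper_width: 0.501
grasp_force: 0.0
time: 5.72
ee_pos: [0.523, 0.1046, 0.099]
tcp_rot: [2.098, 2.336, 0.002]
contact_force: [-2.5, -1.9, 6.4]
gripper_width: 0.111
grasp_force: 21.5
time: 5.97
ee_pos: [0.523, 0.1045, 0.099]
tcp_rot: [2.098, 2.336, 0.002]
contact_force: [-2.1, -1.6, 4.9]
gripper_width: 0.11
grasp_force: 21.5
```

```bash
python3 -m creep '{"slide":[[0,0,0],[0,0,-1],[0,0,-2],[0,0,-2],[0,0,-2]],"rotation":[[0,0,0],[0,0,0],[0,0,0],[0,0,0],[0,0,0]]}' 0 60
python3 -m creep '{"slide":[[0,0,-2.5],[0,0,-3],[0,0,-2.5],[0,0,0]],"rotation":[[0,0,0],[0,0,0],[0,0,0],[0,0,0]]}'
python3 -m creep '{"slide":[[-3.34,0.11,-0.6],[-3.34,0.11,-0.6],[-3.34,0.11,-0.6],[-3.34,0.11,-0.6]],"rotation":[[0,0,0],[0,0,0],[0,0,0],[0,0,0]]}' >/dev/null
python3 -m creep '{"slide":[[-3.34,0.11,-0.6],[-3.34,0.11,-0.6],[-3.34,0.11,-0.6],[-3.34,0.11,-0.6]],"rotation":[[0,0,0],[0,0,0],[0,0,0],[0,0,0]]}' >/dev/null
python3 -m creep '{"slide":[[0,0,0],[0,0,0],[0,0,0],[0,0,0],[0,0,0]],"rotation":[[0,0,-4],[0,0,-4],[6,0,0],[6,0,0],[6,0,0]]}' >/dev/null
python3 -m creep '{"slide":[[0,0,0],[0,0,0],[0,0,0],[0,0,0]],"rotation":[[6,0,0],[6,0,0],[0,0,0],[0,0,0]]}'
cat > go.py <<'E'
from fit import *; import sys
# plate underside target in bay mm (x,y,z), grip height h mm -> delta in tool axes (cm) and rotation (deg)
O=np.array([.4578,-.1900,.032]); Rb=bayR(np.radians(14.1))
st=manip.get_state(); Rt=R.from_rotvec(st['tcp_rot']).as_matrix(); p=st['ee_pos']
b=(p-O)@Rb*1000; print('t',round(st['time'],2),'TCP bay',b.round(1),'F bay',(st['contact_force']@Rb).round(1),'M',np.array(st['moment']).round(2),'w',round(st['gripper_width'],3),'gf',round(float(st['grasp_force']),1))
Rg=np.c_[-Rb[:,1],-Rb[:,0],-Rb[:,2]]; print('rot to goal deg',np.degrees(R.from_matrix(Rt.T@Rg).as_rotvec()).round(2))
if len(sys.argv)>4:
    x,y,z,h=map(float,sys.argv[1:5]); g=O+Rb@np.array([x,y,z+h-18.7])/1000; print('delta tool cm',((g-p)@Rt*100).round(2))
E
python3 go.py 9 0 100 104
```

```text
time: 6.38
ee_pos: [0.5222, 0.1047, 0.1691]
tcp_rot: [2.099, 2.337, 0.001]
contact_force: [0.5, -0.2, -0.7]
gripper_width: 0.105
grasp_force: 59.5
time: 6.72
ee_pos: [0.5251, 0.105, 0.2553]
tcp_rot: [2.095, 2.332, 0.013]
contact_force: [1.4, -1.0, 1.0]
gripper_width: 0.108
grasp_force: 59.7
time: 8.13
ee_pos: [0.5598, -0.1594, 0.2917]
tcp_rot: [-1.693, -2.176, 0.585]
contact_force: [-0.1, -0.6, -0.3]
gripper_width: 0.111
grasp_force: 59.6
t 8.13 TCP bay [ 37.8  -4.8 278.1] F bay [ 0.   0.6 -0.4] M [ 0.05 -0.29 -0.01] w 0.111 gf 59.6
rot to goal deg [-0.21 -0.1   0.16]
delta tool cm [-0.5   2.91  9.27]
```

```bash
python3 -m creep '{"slide":[[-0.6,2.9,0],[0,0,3],[0,0,3],[0,0,3],[0,0,0.2]],"rotation":[[0,0,0],[0,0,0],[0,0,0],[0,0,0],[0,0,0]]}' >/dev/null
python3 -m creep '{"slide":[[0,0,0],[0,0,0]],"rotation":[[0,0,0],[0,0,0]]}'
python3 go.py 9 0 100 104; python3 shot.py w4
python3 -c "
import cv2
a=cv2.imread('pics/w4.png')[100:384,100:420]; cv2.imwrite('pics/w4c.png',cv2.resize(a,None,fx=2,fy=2,interpolation=2))"
```

```text
time: 8.72
ee_pos: [0.5418, -0.1715, 0.205]
tcp_rot: [-1.703, -2.181, 0.58]
contact_force: [0.4, -0.2, -1.0]
gripper_width: 0.113
grasp_force: 59.6
t 8.72 TCP bay [ 12.    2.6 192.9] F bay [-0.8  0.4 -0.6] M [ 0.07 -0.26 -0.02] w 0.113 gf 59.6
rot to goal deg [ 0.34  0.12 -0.1 ]
delta tool cm [0.26 0.3  0.76]
8.7167 [ 0.5418 -0.1715  0.205 ] [[-0.243, 0.843, -0.479], [0.97, 0.21, -0.123], [-0.003, -0.495, -0.869]] [ 0.4 -0.2 -1. ]
```

View pics/w4c.png

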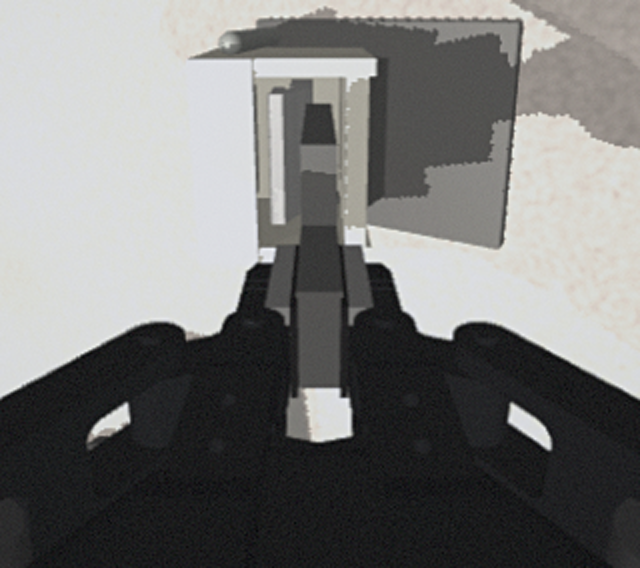

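The view shows plate 1 over the mouth, between the lip edge (x≈262) and the low wall (x≈342), and parallel to both. I'll check it sideways from depth, then lower it with force watching.

```bash
python3 - <<'E'
from fit import *
im,d,C,P=load('pics/w4.npz'); O=np.array([.4578,-.1900,.032]); Rb=bayR(np.radians(14.1))
B=((P-O)@Rb*1000)
def pt(u,v): return B[100+v//2,100+u//2].round(1)
print('plate edge', [pt(318,v) for v in(108,115,125,135,140)], 'tab',[pt(318,v) for v in (160,200,260)])
print('side wall top',[pt(u,67) for u in(270,300,330)],[pt(u,75) for u in(270,300,330)]); print('sidewall inner',[pt(265,90),pt(310,84),pt(310,95)]); print('low wall top',[pt(357,v) for v in(90,130,180)],'inner',[pt(348,v) for v in(100,150)],'lip',[pt(240,v) for v in(120,180)],[pt(258,150)])
v=np.arange(60,110,2); print([(int(k),pt(310,int(k))[1]) for k in v])
print([ (u,*pt(u,115)) for u in range(298,342,4)])
E
```

```text
plate edge [array([ 12.9, -34.3, 126.3]), array([ 12.9, -34.1, 138.2]), array([ 13. , -34.3, 157.8]), array([ 13.1, -34.3, 172.8]), array([ 13.1, -34.2, 180.6])] tab [array([ 13.2, -29.8, 186. ]), array([ 13.2, -18.7, 186.7]), array([ 13.3, -11.4, 210.2])]
side wall top [array([ 33.9, -45.5,  79.1]), array([ 20.6, -45.5,  79.6]), array([  7.2, -45.2,  77.1])] [array([ 34. , -41.9,  78.8]), array([ 20.6, -42. ,  79.6]), array([  7.3, -42. ,  79.7])]
sidewall inner [array([ 43.9, -24.5,   0.2]), array([ 16.6, -32.1,  34.1]), array([ 16.5, -28.4,  45.9])]
low wall top [array([ -4.4, -34.8,  79.7]), array([ -4.7, -16.5,  79.1]), array([-5.1,  7.2, 79.6])] inner [array([ -0.8, -30.4,  79.9]), array([-1.1, -7.3, 79.8])] lip [array([ 47.8, -21.7,  81.6]), array([48.7,  6.1, 82.7])] [array([46.8,  7.7, 16.5])]
[(60, np.float64(-48.0)), (62, np.float64(-47.2)), (64, np.float64(-46.3)), (66, np.float64(-45.5)), (68, np.float64(-44.7)), (70, np.float64(-43.7)), (72, np.float64(-42.9)), (74, np.float64(-41.8)), (76, np.float64(-32.7)), (78, np.float64(-31.5)), (80, np.float64(-32.0)), (82, np.fl
[... 329 characters left out ...]
loat64(-34.3))]
[(298, np.float64(22.4), np.float64(-19.9), np.float64(55.9)), (302, np.float64(20.5), np.float64(-19.5), np.float64(53.6)), (306, np.float64(17.1), np.float64(-34.2), np.float64(138.5)), (310, np.float64(15.7), np.float64(-34.2), np.float64(138.6)), (314, np.float64(14.3), np.float64(-34.1), np.float64(138.2)), (318, np.float64(12.9), np.float64(-34.1), np.float64(138.2)), (322, np.float64(11.5), np.float64(-34.3), np.float64(139.2)), (326, np.float64(10.1), np.float64(-34.2), np.float64(138.5)), (330, np.float64(8.8), np.float64(-34.3), np.float64(139.2)), (334, np.float64(2.8), np.float64(-10.3), np.float64(0.9)), (338, np.float64(0.5), np.float64(-10.5), np.float64(1.8))]
```

```bash
python3 -m creep '{"slide":[[0,0.4,0],[0,0,1.5],[0,0,1.5],[0,0,0]],"rotation":[[0.3,0,0],[0,0,0],[0,0,0],[0,0,0]]}' >/dev/null; python3 go.py 8 0 0 104
python3 -m creep '{"slide":[[0,0,1],[0,0,1],[0,0,1],[0,0,1],[0,0,0]],"rotation":[[0,0,0],[0,0,0],[0,0,0],[0,0,0],[0,0,0]]}' >/dev/null; python3 go.py 8 0 0 104
```

```text
t 9.1 TCP bay [  6.9   1.7 158. ] F bay [-0.1  0.  -1.6] M [ 0.09 -0.28 -0.03] w 0.11 gf 59.7
rot to goal deg [-0.34 -0.02  0.03]
delta tool cm [ 0.16 -0.07  7.27]
t 9.52 TCP bay [  7.8   1.3 116.1] F bay [-0.1 -0.1 -0.3] M [ 0.07 -0.28  0.01] w 0.109 gf 59.7
rot to goal deg [-0.48 -0.09  0.05]
delta tool cm [0.12 0.01 3.08]
```

```bash
python3 -m creep '{"slide":[[0,0.1,0.8],[0,0,0.8],[0,0,0.6],[0,0,0]],"rotation":[[-0.4,0,0],[0,0,0],[0,0,0],[0,0,0]]}' >/dev/null; python3 go.py 6 0 0 104
python3 -m creep '{"slide":[[0,0,0.4],[0,0,0.3],[0,0,0.2],[0,0,0]],"rotation":[[0,0,0],[0,0,0],[0,0,0],[0,0,0]]}' >/dev/null; python3 go.py 6 0 0 104
```

```text
t 9.85 TCP bay [ 6.8  1.4 95.1] F bay [-0.3 -0.3 -1.5] M [ 0.04 -0.31  0.02] w 0.105 gf 59.7
rot to goal deg [-0.01 -0.06  0.03]
delta tool cm [0.14 0.08 0.98]
t 10.18 TCP bay [ 6.3  1.9 88. ] F bay [-0.3  0.1 -0.5] M [ 0.04 -0.26 -0.03] w 0.102 gf 59.7
rot to goal deg [0.12 0.02 0.01]
delta tool cm [0.19 0.03 0.27]
```

```bash
python3 -m creep '{"slide":[[0,0,0.2],[0,0,0],[0,0,0]],"rotation":[[0,0,0],[0,0,0],[0,0,0]]}' >/dev/null; python3 go.py 6 0 0 104
python3 -m creep '{"slide":[[0,0,0.15],[0,0,0],[0,0,0]],"rotation":[[0,0,0],[0,0,0],[0,0,0]]}' >/dev/null; python3 go.py 6 0 0 104
```

```text
t 10.43 TCP bay [ 6.2  2.1 87.8] F bay [ 0.5 -0.2  7.3] M [ 0.24  0.08 -0.17] w 0.103 gf 60.9
rot to goal deg [ 0.24  0.08 -0.01]
delta tool cm [0.22 0.02 0.25]
t 10.68 TCP bay [ 6.2  2.2 87.7] F bay [ 1.8 -3.3 14.3] M [ 0.46  0.54 -0.32] w 0.107 gf 61.9
rot to goal deg [ 0.32  0.11 -0.02]
delta tool cm [0.22 0.02 0.24]
```

```bash
python3 -m creep '{"slide":[[0,0.12,-0.2],[0,0,0],[0,0,0]],"rotation":[[0,0,0],[0,0,0],[0,0,0]]}' >/dev/null; python3 go.py
python3 -m creep '{"slide":[[0,0,0],[0,0,0],[0,0,0]],"rotation":[[0,0,0],[0,0,0],[0,0,0]]}' 0.32 20 >/dev/null; python3 go.py
python3 -m creep '{"slide":[[0,0,-1],[0,0,-2],[0,0,-3],[0,0,-3],[0,0,-3]],"rotation":[[0,0,0],[0,0,0],[0,0,0],[0,0,0],[0,0,0]]}' >/dev/null; python3 go.py; python3 shot.py w5
python3 - <<'E'
from fit import *
im,d,C,P=load('pics/w5.npz'); O=np.array([.4578,-.1900,.032]); Rb=bayR(np.radians(14.1)); B=((P-O)@Rb*1000)
m=(d>0)&(abs(B[...,1])<45)&(B[...,0]>-8)&(B[...,0]<60)&(B[...,2]>84)&(B[...,2]<130)
q=B[m]; print(len(q), np.percentile(q,[2,50,98],axis=0).round(1))
E
```

```text
t 10.93 TCP bay [ 4.8  2.1 87.7] F bay [-0.3  0.3  7.3] M [ 0.19 -0.2  -0.09] w 0.109 gf 60.8
rot to goal deg [0.22 0.07 0.  ]
t 11.18 TCP bay [ 5.3  1.7 85.8] F bay [-0.2 -0.7 -1.2] M [ 0.01 -0.24  0.01] w 0.318 gf 0.0
rot to goal deg [ 0.04 -0.02  0.02]
t 11.6 TCP bay [  5.8   1.6 207.9] F bay [-0.7 -0.4 -1. ] M [ 0.1  -0.2   0.05] w 0.32 gf 0.0
rot to goal deg [ 0.07 -0.02  0.01]
11.6 [ 0.5542 -0.1675  0.215 ] [[-0.244, 0.84, -0.484], [0.97, 0.211, -0.121], [0.0, -0.499, -0.867]] [ 0.   0.4 -1.3]
413 [[  0.2 -11.9  88.5]
 [  4.5  -4.2 120.8]
 [  9.5  11.5 122.2]]
```

```bash
python3 -m creep '{"slide":[[0,0,-4],[0,0,-4],[0,0,-2],[0,0,0],[0,0,0]],"rotation":[[0,0,0],[0,0,0],[-6,0,0],[-6,0,0],[-6,0,0]]}' >/dev/null
python3 -m creep '{"slide":[[0,0,0],[0,0,0],[0,0,0],[0,0,0],[0,0,0]],"rotation":[[-6,0,0],[-6,0,0],[0,0,4],[0,0,4],[0,0,0]]}' 0.5 >/dev/null
cat > tgt.py <<'E'
from fit import *; import sys
# world target TCP x y z, vertical tool with tool x at yaw -> delta tool cm
st=manip.get_state(); Rt=R.from_rotvec(st['tcp_rot']).as_matrix(); p=st['ee_pos']; a=np.radians(float(sys.argv[4]))
Rg=np.c_[[np.cos(a),np.sin(a),0],[np.sin(a),-np.cos(a),0],[0,0,-1]]
print('t',round(st['time'],2),p.round(4),'F',np.round(st['contact_force'],1),'delta cm',((np.array(list(map(float,sys.argv[1:4])))-p)@Rt*100).round(2),'rot',np.degrees(R.from_matrix(Rt.T@Rg).as_rotvec()).round(2))
E
python3 tgt.py .5125 .1912 .28 96.1
```

```text
t 12.48 [ 0.6015 -0.1558  0.3009] F [-0.3  0.1  0.6] delta cm [35.43 -5.29  2.08] rot [ 0.13  0.   -0.21]
```

```bash
python3 -m creep '{"slide":[[3.54,-0.53,0.1],[3.54,-0.53,0.1],[3.54,-0.53,0.1],[3.54,-0.53,0.1],[3.54,-0.53,0.1]],"rotation":[[0,0,-0.2],[0,0,0],[0,0,0],[0,0,0],[0,0,0]]}' >/dev/null
python3 -m creep '{"slide":[[3.54,-0.53,0.1],[3.54,-0.53,0.1],[3.54,-0.53,0.1],[3.54,-0.53,0.1],[3.54,-0.53,0.1]],"rotation":[[0,0,0],[0,0,0],[0,0,0],[0,0,0],[0,0,0]]}' >/dev/null
python3 -m creep '{"slide":[[0,0,0],[0,0,0]],"rotation":[[0,0,0],[0,0,0]]}' >/dev/null; python3 tgt.py .5125 .1912 .1373 96.1
```

```text
t 13.48 [0.5102 0.1924 0.2903] F [-0.3 -0.3 -0.8] delta cm [-0.15  0.19 15.3 ] rot [ 0.09 -0.01  0.57]
```

```bash
python3 -m creep '{"slide":[[-0.15,0.2,3],[0,0,3.5],[0,0,3],[0,0,2.5],[0,0,0]],"rotation":[[0,0,0.5],[0,0,0],[0,0,0],[0,0,0],[0,0,0]]}' >/dev/null; python3 tgt.py .5125 .1912 .1373 96.1
python3 -m creep '{"slide":[[0,0,1.5],[0,0,1.2],[0,0,0.6],[0,0,0],[0,0,0]],"rotation":[[0,0,0],[0,0,0],[0,0,0],[0,0,0],[0,0,0]]}' >/dev/null; python3 tgt.py .5125 .1912 .1373 96.1
python3 -m creep '{"slide":[[0,0,0],[0,0,0],[0,0,0],[0,0,0],[0,0,0]],"rotation":[[0,0,0],[0,0,0],[0,0,0],[0,0,0],[0,0,0]]}' 0 20
python3 -m creep '{"slide":[[0,0,0],[0,0,0]],"rotation":[[0,0,0],[0,0,0]]}' 0 60; python3 tgt.py .5125 .1912 .1373 96.1
```

```text
t 13.9 [0.5099 0.1869 0.1637] F [-1.1 -0.8 -0.6] delta cm [0.4  0.32 2.64] rot [-0.47  0.11 -0.28]
t 14.32 [0.5134 0.189  0.1378] F [ 0.7  0.  -0.3] delta cm [ 0.23 -0.07  0.05] rot [ 0.11 -0.01 -0.29]
time: 14.73
ee_pos: [0.5136, 0.1894, 0.1383]
tcp_rot: [2.105, 2.33, 0.004]
contact_force: [-1.7, -0.2, 5.3]
gripper_width: 0.115
grasp_force: 23.4
time: 14.9
ee_pos: [0.5136, 0.1894, 0.1383]
tcp_rot: [2.104, 2.33, 0.004]
contact_force: [-1.9, -0.7, 4.9]
gripper_width: 0.103
grasp_force: 59.5
t 14.9 [0.5136 0.1894 0.1383] F [-1.9 -0.7  4.9] delta cm [ 0.19 -0.1   0.1 ] rot [ 0.19 -0.03 -0.28]
```

```bash
python3 -m creep '{"slide":[[0,0,-1],[0,0,-2],[0,0,-3],[0,0,-3.5],[0,0,-3.5]],"rotation":[[0,0,0],[0,0,0],[0,0,0],[0,0,0],[0,0,0]]}' |head -2
python3 -m creep '{"slide":[[0,0,-3],[-3.64,0.18,-0.6],[-3.64,0.18,-0.6],[-3.64,0.18,-0.6],[-3.64,0.18,-0.6]],"rotation":[[0,0,0],[0,0,0],[0,0,0],[0,0,0],[0,0,0]]}' >/dev/null
python3 -m creep '{"slide":[[-3.64,0.18,-0.6],[-3.64,0.18,-0.6],[-3.64,0.18,-0.6],[-3.64,0.18,-0.6],[-3.64,0.18,-0.6]],"rotation":[[0,0,0],[0,0,0],[0,0,0],[0,0,0],[0,0,0]]}' >/dev/null
python3 -m creep '{"slide":[[-3.64,0.18,-0.6],[0,0,0],[0,0,0],[0,0,0],[0,0,0]],"rotation":[[0,0,0],[0,0,-4],[0,0,-4],[6,0,0],[6,0,0]]}' >/dev/null
python3 -m creep '{"slide":[[0,0,0],[0,0,0],[0,0,0],[0,0,0],[0,0,0]],"rotation":[[6,0,0],[6,0,0],[6,0,0],[0,0,0],[0,0,0]]}' >/dev/null
python3 go.py 18 2 110 145
```

```text
time: 15.32
ee_pos: [0.5121, 0.189, 0.2683]
t 16.98 TCP bay [ 63.6   8.  333.8] F bay [ 0.2  1.2 -0.2] M [ 0.07 -0.35  0.03] w 0.106 gf 59.3
rot to goal deg [-0.16 -0.27 -0.08]
delta tool cm [0.56 4.59 9.74]
```

```bash
python3 -m creep '{"slide":[[0.3,2.3,0],[0.3,2.3,0],[0,0,3],[0,0,3],[0,0,0]],"rotation":[[0,-0.2,0],[0,0,0],[0,0,0],[0,0,0],[0,0,0]]}' >/dev/null
python3 -m creep '{"slide":[[0,0,0],[0,0,0]],"rotation":[[0,0,0],[0,0,0]]}' >/dev/null
python3 go.py 17 2 80 145; python3 shot.py w6
python3 - <<'E'
from fit import *
im,d,C,P=load('pics/w6.npz'); O=np.array([.4578,-.1900,.032]); Rb=bayR(np.radians(14.1)); B=((P-O)@Rb*1000)
st=manip.get_state(); zT=((st['ee_pos']-O)@Rb*1000)[2]
m=(d>0)&(B[...,1]<-25)&(B[...,1]>-45)&(B[...,0]>0)&(B[...,0]<45)&(B[...,2]>zT-120)&(B[...,2]<zT-30)
q=B[m]; print('plate2 side',len(q), np.percentile(q,[2,50,98],axis=0).round(1))
m=(d>0)&(abs(B[...,1])<15)&(B[...,0]>-8)&(B[...,0]<40)&(B[...,2]>84)&(B[...,2]<130)
q=B[m]; print('plate1 tab',len(q), np.percentile(q,[2,50,98],axis=0).round(1) if len(q) else '')
E
```

```text
t 17.57 TCP bay [ 22.1   3.4 281.3] F bay [-0.5  0.6  0.8] M [ 0.07 -0.36  0.01] w 0.111 gf 59.3
rot to goal deg [ 0.49  0.17 -0.38]
delta tool cm [0.16 0.44 7.5 ]
17.5667 [ 0.5765 -0.1636  0.2866] [[-0.24, 0.846, -0.477], [0.971, 0.206, -0.123], [-0.006, -0.493, -0.87]] [ 0.9 -0.3  0.4]
plate2 side 362 [[ 17.7 -33.5 168.8]
 [ 22.5 -33.1 234.3]
 [ 27.4 -25.4 236.5]]
plate1 tab 274 [[  0.2 -11.8  84.7]
 [  5.6  -1.9 120.8]
 [  9.7  11.6 122.5]]
```

```bash
python3 -m creep '{"slide":[[0.2,0.55,0],[0,0,0],[0,0,2],[0,0,2],[0,0,0]],"rotation":[[0.3,0,0],[0,0,0],[0,0,0],[0,0,0],[0,0,0]]}' >/dev/null;python3 go.py 16 2 60 145
python3 -m creep '{"slide":[[0,0,1],[0,0,1],[0,0,1],[0,0,1],[0,0,0]],"rotation":[[0,0,0],[0,0,0],[0,0,0],[0,0,0],[0,0,0]]}' >/dev/null;python3 go.py 16 2 60 145
```

```text
t 18.03 TCP bay [1.470e+01 2.000e-01 2.339e+02] F bay [ 0.5  0.2 -2. ] M [ 0.11 -0.3  -0.08] w 0.111 gf 59.3
rot to goal deg [-0.42 -0.05 -0.19]
delta tool cm [-0.18 -0.1   4.76]
t 18.45 TCP bay [ 14.9   0.7 196.8] F bay [-0.6  0.1 -0.8] M [ 0.11 -0.31 -0.05] w 0.11 gf 59.3
rot to goal deg [-0.25  0.03 -0.23]
delta tool cm [-0.13 -0.1   1.05]
```

```bash
python3 -m creep '{"slide":[[-0.1,-0.1,0.3],[0,0,0.5],[0,0,0.5],[0,0,0]],"rotation":[[0,0,0],[0,0,0],[0,0,0],[0,0,0]]}' >/dev/null;python3 go.py 16 2 40 145
python3 -m creep '{"slide":[[0,0,0.5],[0,0,0.5],[0,0,0.5],[0,0,0]],"rotation":[[0,0,0],[0,0,0],[0,0,0],[0,0,0]]}' >/dev/null;python3 go.py 16 2 20 145
```

```text
t 18.78 TCP bay [ 16.1   1.8 183.5] F bay [ 0.6  0.1 -1. ] M [ 0.03 -0.33  0.04] w 0.105 gf 59.3
rot to goal deg [-0.23  0.04 -0.24]
delta tool cm [-0.02  0.02  1.72]
t 19.12 TCP bay [ 15.2   2.  169.5] F bay [-4.7  0.  -0.2] M [ 0.37 -1.88  0.14] w 0.109 gf 59.1
rot to goal deg [ 0.01  0.12 -0.22]
delta tool cm [ 0.   -0.08  2.32]
```

```bash
python3 -m creep '{"slide":[[0,0.05,0.4],[0,0,0.4],[0,0,0.4],[0,0,0]],"rotation":[[0,0,0],[0,0,0],[0,0,0],[0,0,0]]}' >/dev/null;python3 go.py 15 2 20 145
python3 -m creep '{"slide":[[0,0,0.4],[0,0,0.4],[0,0,0.3],[0,0,0]],"rotation":[[0,0,0],[0,0,0],[0,0,0],[0,0,0]]}' >/dev/null;python3 go.py 15 2 0 145
```

```text
t 19.45 TCP bay [ 14.8   2.  157.7] F bay [-4.1  0.9  1.4] M [ 0.27 -1.62  0.22] w 0.108 gf 59.6
rot to goal deg [ 0.    0.13 -0.23]
delta tool cm [ 0.01 -0.02  1.14]
t 19.78 TCP bay [ 14.8   2.  146.3] F bay [-5.7  0.6  0.2] M [ 0.31 -1.69  0.19] w 0.11 gf 59.2
rot to goal deg [-0.02  0.11 -0.22]
delta tool cm [ 0.   -0.02  2.  ]
```

```bash
python3 -m creep '{"slide":[[0,0,0.4],[0,0,0.4],[0,0,0.3],[0,0,0]],"rotation":[[0,0,0],[0,0,0],[0,0,0],[0,0,0]]}' >/dev/null;python3 go.py 15 2 0 145
python3 -m creep '{"slide":[[0,0,0.3],[0,0,0.3],[0,0,0.2],[0,0,0]],"rotation":[[0,0,0],[0,0,0],[0,0,0],[0,0,0]]}' >/dev/null;python3 go.py 15 2 0 145
```

```text
t 20.12 TCP bay [ 14.7   1.9 135.3] F bay [-5.5  1.  -0.9] M [ 0.32 -1.74  0.27] w 0.108 gf 59.2
rot to goal deg [-0.01  0.11 -0.22]
delta tool cm [-0.   -0.03  0.9 ]
t 20.45 TCP bay [ 14.7   2.  127.5] F bay [-6.3  0.8  1.1] M [ 0.3  -1.69  0.2 ] w 0.106 gf 59.4
rot to goal deg [ 0.01  0.11 -0.22]
delta tool cm [-0.   -0.03  0.12]
```

```bash
python3 -m creep '{"slide":[[0,0,0.2],[0,0,0],[0,0,0]],"rotation":[[0,0,0],[0,0,0],[0,0,0]]}' >/dev/null;python3 go.py 15 2 0 145
python3 -m creep '{"slide":[[0,0,0.15],[0,0,0],[0,0,0]],"rotation":[[0,0,0],[0,0,0],[0,0,0]]}' >/dev/null;python3 go.py 15 2 0 145
python3 -m creep '{"slide":[[0,-0.2,-0.15],[0,0,0],[0,0,0]],"rotation":[[0,0,0],[0,0,0],[0,0,0]]}' >/dev/null;python3 go.py 15 2 0 145
python3 -m creep '{"slide":[[0,-0.2,0],[0,0,0],[0,0,0]],"rotation":[[0,0,0],[0,0,0],[0,0,0]]}' >/dev/null;python3 go.py 15 2 0 145
```

```text
t 20.7 TCP bay [ 14.7   2.2 127. ] F bay [-4.9  0.1  6.7] M [ 0.5  -1.41  0.04] w 0.105 gf 60.5
rot to goal deg [ 0.1   0.16 -0.24]
delta tool cm [ 0.02 -0.03  0.07]
t 20.95 TCP bay [ 14.6   2.3 126.9] F bay [-4.   0.  13.9] M [ 0.68 -1.04 -0.04] w 0.108 gf 61.6
rot to goal deg [ 0.2   0.2  -0.25]
delta tool cm [ 0.03 -0.04  0.06]
t 21.2 TCP bay [ 15.9   2.1 127. ] F bay [-9.3 -0.5  5.6] M [ 0.76 -2.26  0.1 ] w 0.106 gf 60.5
rot to goal deg [ 0.19  0.17 -0.22]
delta tool cm [0.01 0.09 0.07]
t 21.45 TCP bay [ 17.6   2.1 127. ] F bay [-10.7   0.3   5.5] M [ 0.82 -2.81 -0.02] w 0.107 gf 60.4
rot to goal deg [ 0.24  0.18 -0.21]
delta tool cm [0.01 0.26 0.07]
```

Pushing to +x meets 9–11 N straight away, with no free play, and the floor was reached at the expected depth. So the gap takes two plates and is now snug, and plate 3 stays in the rack. I'll move back, release, retreat and verify.

```bash
python3 -m creep '{"slide":[[0,0.4,0],[0,0,0],[0,0,0]],"rotation":[[0,0,0],[0,0,0],[0,0,0]]}' >/dev/null;python3 go.py 15 2 0 145
python3 -m creep '{"slide":[[0,0,0],[0,0,0],[0,0,0]],"rotation":[[0,0,0],[0,0,0],[0,0,0]]}' 0.32 20 >/dev/null; python3 go.py
python3 -m creep '{"slide":[[0,0,-1],[0,0,-2],[0,0,-3],[0,0,-3],[0,0,-3]],"rotation":[[0,0,0],[0,0,0],[0,0,0],[0,0,0],[0,0,0]]}' >/dev/null
python3 -m creep '{"slide":[[0,0,0],[0,0,0]],"rotation":[[0,0,0],[0,0,0]]}' >/dev/null; python3 go.py; python3 shot.py w7
python3 - <<'E'
from fit import *
im,d,C,P=load('pics/w7.npz'); O=np.array([.4578,-.1900,.032]); Rb=bayR(np.radians(14.1)); B=((P-O)@Rb*1000)
for a,b in((84,130),(150,170)):
    m=(d>0)&(abs(B[...,1])<30)&(B[...,0]>-8)&(B[...,0]<40)&(B[...,2]>a)&(B[...,2]<b)
    q=B[m]; print(a,len(q), np.percentile(q,[2,50,98],axis=0).round(1))
im2,_=manip.get_image('scene'); cv2.imwrite('pics/end.png',np.hstack([cv2.resize(im[60:330,110:410,::-1],(400,360)),cv2.resize(im2[110:270,140:318,::-1],(400,360))]))
E
```

```text
t 21.7 TCP bay [ 14.6   2.2 126.9] F bay [-6.3 -0.1  7.2] M [ 0.5  -1.3   0.16] w 0.113 gf 60.7
rot to goal deg [ 0.09  0.16 -0.23]
delta tool cm [ 0.02 -0.04  0.06]
t 21.95 TCP bay [ 16.2   1.8 124.7] F bay [-0.1  0.1  0.4] M [ 0.09 -0.21  0.01] w 0.319 gf 0.0
rot to goal deg [-0.25  0.04 -0.25]
t 22.53 TCP bay [ 15.2   2.1 247.8] F bay [-0.6 -0.9 -0.2] M [ 0.12 -0.25  0.  ] w 0.32 gf 0.0
rot to goal deg [ 0.02  0.17 -0.29]
22.5333 [ 0.5657 -0.1651  0.2542] [[-0.241, 0.841, -0.484], [0.971, 0.206, -0.125], [-0.005, -0.5, -0.866]] [ 0.2  1.  -0.5]
84 401 [[-1.000e-01 -1.190e+01  8.670e+01]
 [ 5.800e+00 -7.900e+00  1.206e+02]
 [ 1.920e+01  1.170e+01  1.269e+02]]
150 349 [[ 10.6 -12.  152.3]
 [ 14.8  -1.8 161. ]
 [ 19.8  11.2 162.4]]
```

View pics/end.png

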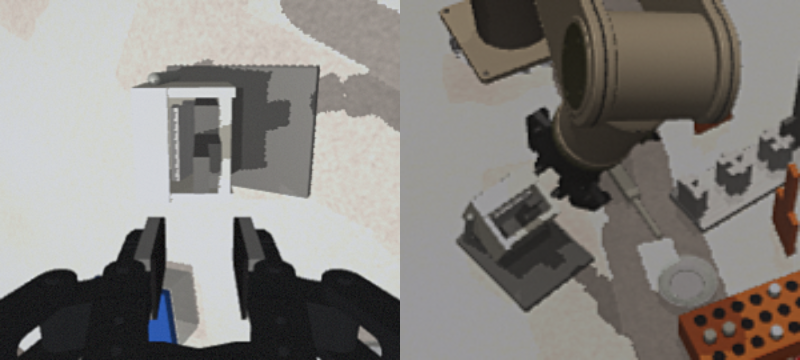

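The tab tops read 121 and 161 mm in the bay, so both plates are on the floor and face to face, spanning x 0–10 and 10–20. The picture shows both in the box and the gripper clear.

```bash
python3 -c "
from rig import manip
print(manip.hand_in())"
```

```text
the job is handed in; nothing more can be done
None
```

Plates 1 and 2 are in the box in that order, both down on the floor and held snug by the sprung pad; plate 3 was left in its rack slot, and the job was handed in at about 22.6 s of the 72 s allowed.

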